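Unbolt the mixer mill's lid

TASK

Unbolt the lid of the bench mill: with one fingertip press the spring catch's thumb plate down and keep it held down while the other fingertip pushes the bolt by its upright knob, until the bolt is drawn fully back out of the lid's eye; then let the catch spring up again so that it locks the bolt open, and take the hand away. Only press and push: grip or lift nothing, leave the lid shut, and leave the jars, vessels and tools standing around where they are.

Things in the scene. Friction and masses are not known exactly. Their poses are not given: they have to be found in the camera images.
- mill: Bench mixer mill: white housing 360 (x) x 420 (y) x 185 mm high, fixed to the bench, place and yaw vary. Origin: centre of its underside on the bench; x runs from the control-panel front to the lid's hinge at the back, y to the left seen from the panel, z up. Its flat deck (x = -180 to -75 mm, 185 mm up) carries the lock; behind it the lid, top 209 mm up, with two low side handles up to 234 mm.
- bolt (a joint): Slide of the bolt, m: 0 = fully home in the lid's eye, 0.033 = stop, fully drawn back; grows as it moves along the mill's -y. Starts home, with up to 3 mm of play. From 0.0295 on, its second notch lies under the catch's nose, so the catch can spring up fully and lock it. About 2.5 N of friction; it stays where left. The catch blocks it beyond about 0.004 unless pressed.
- catch (a joint): Rocking of the spring catch about a pin parallel to the bolt (mill x = -121 mm, 207 mm up), rad: 0 = sprung up, nose down in a notch of the bar; grows as the thumb plate is pressed, to a stop at 0.36. The nose is clear of the bar above about 0.20; let go between the notches it rests on the bar at about 0.18. Force at the plate's middle: about 4 N to start moving, 8 N at the stop.
- bolt_knob (a point): Centre of the top of the bolt's upright knob, a steel post 16 mm in diameter, 32 mm tall, top 233 mm up. Mill x = -95 mm; y = -10 mm with the bolt home, -43 mm drawn back. Push its +y side towards the mill's -y; on that side the bar (20 mm wide, top 201 mm up) is free for 40 mm from the knob's wall to the catch's nose arm, which is 214 mm up, 226 mm when pressed. Axes as the mill's.
- catch_plate (a point): Centre of the top of the catch's ribbed steel thumb plate, in front of the bar and parallel to it: 86 mm long along the mill's y (-52 to 34 mm) and 30 mm wide along x (centre x = -146 mm, 51 mm from the knob's), so a finger can slide along it for the whole stroke. Sprung up it is 220 mm above the bench and slopes up 0.15 rad to the front; at the stop it has gone down about 9 mm.
- jar: Bystander: steel grinding jar with a darker lid, 47 mm in diameter, 52 mm tall, standing loose on one end of the mill's deck, beside the lock. Origin: centre of its underside.
- vial: Bystander: brown glass vial with a white cap, 24 mm in diameter, 54 mm tall, standing loose on the other end of the deck. Origin: centre of its underside.
- spare_jar: Bystander: a second jar like the first, on the bench near the robot. Origin: centre of its underside.
- beaker: Bystander: glass beaker 68 mm in diameter, 90 mm tall, on the bench left of the mill. Origin: centre of its underside.
- wash_bottle: Bystander: white bottle 64 mm in diameter, 160 mm tall, on the bench left of the mill. Origin: centre of its underside.
- mortar: Bystander: white mortar bowl 100 mm in diameter, 55 mm tall, on the bench right of the mill. Origin: centre of its underside.
- reagent_jar: Bystander: brown jar with a black cap, 68 mm in diameter, 100 mm tall, on the bench right of the mill. Origin: centre of its underside.
- spanner: Bystander: spanner 150 mm long lying on the bench near the robot. Origin: its middle, on the underside.
- lid_eye (a point): Middle of the steel eye on the lid's front edge through which the bolt's end passes (mill x = -95, y = 81 mm, 195 mm up with the lid shut): a plate 8 mm thick along y, 209 mm up at its top. It rises with the lid. The bar lies in two guide staples, 206 mm up at their tops, at mill y = -66 and 58 mm. Drawn back more than 21 mm, the bolt is out of the eye.

How it is judged:
On the way, in this order (a step that is already met when the one before it is completed fails the run):
1. a fingertip holds the catch down, the bolt still home (value of joint catch above 0.21 rad and value of joint bolt below 0.006 m and contact force between the fingers and catch above 1 N), for 0.1 s.
2. the bolt is fully drawn back while the catch is still held down (value of joint catch above 0.2 rad and value of joint bolt above 0.029 m and contact force between the fingers and catch above 1 N), for 0.1 s.
At the end, for the whole second after the job is handed in: The bolt is drawn back (29 mm or more of its 33 mm stroke), the catch has sprung up again (below 0.06 rad) into the bolt's second notch, and the lid is shut (its eye at most 5 mm above its shut height) (value of joint bolt above 0.029 m and value of joint catch below 0.06 rad and height (world z) of lid_eye below 0.2 m); the robot touches nothing.
It fails at once if the bolt is on its way (8 to 27 mm) with the catch not held down (below 0.19 rad) (value of joint bolt between 0.008 and 0.027 m and value of joint catch below 0.19 rad).
It fails at once if the lid is lifted (its eye more than 10 mm up) (height (world z) of lid_eye above 0.205 m).
It fails at once if a bystander is lifted, tipped or moved more than 15 mm (distance of any of jar, vial, spare_jar, beaker, wash_bottle, mortar, reagent_jar, spanner from where it was at the start of the episode above 0.015 m or angle between any of jar, vial's own z axis and vertical above 0.4 rad).
It also fails if it takes over 38 s, if anything falls off the work surface, if the arm or the gripper's body presses on something with over 40 N, if the wrist force passes 120 N, or if a joint passes its speed limit or range.

ROBOT

A 7-joint arm with a two-finger parallel gripper is mounted at the origin on the work surface. World frame = base frame: x ahead of the robot, y to its left, z up, the work surface at z = 0. Lengths are in m, angles in rad, forces in N, time in s.
With the tool pointing down it reaches from about 0.425 to 0.925 m from the base axis. Payload 6.8 kg.
Tool frame: the origin (TCP) lies midway between the tips of the shut fingers; the grasp point (between the pads) lies 19 mm behind it; z points along the fingers, y is the direction in which the jaws open and shut (so a half turn about z gives the same grasp; the last joint's range is limited). The gripper opens to 85 mm and grips with 20 to 120 N. Pads are 22 mm wide; open, the fingers measure 114 mm over their backs; the gripper's body (76 mm by 85 mm) begins 54 mm behind the grasp point. The pads swing forward as they close: fully open they stand 13 mm farther back than shut.
Start: joints at [1.124, 0.477, 0.022, 1.555, -0.011, 1.109, -0.083], TCP at [0.224, -0.637, 0.231] pointing down, gripper open.
Joint ranges: [-2.96, 2.96], [-0.34, 2.1], [-1.41, 1.46], [0.24, 2.44], [-1.37, 4.51], [0.17, 1.92], [-2.96, 2.96]. Speed limits (rad/s): [2.39, 2.39, 3.14, 3.14, 3.14, 3.14, 3.14].

INTERFACE

Orientations are given as a rotation vector (axis times angle).
In Python, from bench import r, imaging gives the robot as it stands.
- The arm moves only by the tool jog_arm, never from a script. Its argument "rows" is a list of rows, each an object with "delta_rot": the turn, a rotation vector about the tool's x, y, z in degrees, a list of three; "xyz": the shift along the tool's x, y, z in cm, a list of three; "fingers": the closure, from 0 (fully open) to 1 (shut). A call has exactly 5 rows; each row is the pose to reach, as a shift and turn from the pose measured when the call began, along the tool's axes at that moment; what a row does not reach only later rows make up. A row lasts 1/12 s, in which the tool goes at most 41.7 mm and 7.16 degrees, less where a joint would pass 70% of its speed; a pose out of reach is approached as far as the arm can. A call with a gripper value outside its range is refused whole. The fingers move at their own pace and stop on an object; "grip_force" is the grip in N (left out, the last holds). Time passes only in rows, so rows that repeat a pose let the fingers close, or fill a call up. It gives the time, the measured TCP pose, the force and the opening at its end, in the units of the state.
- r.get_obs(): the state, without advancing time (a new reading comes with each control period).
- imaging.grab_frame(name): name is "side" or "top" or "wrist"; returns the picture (384x512x3 uint8, blue, green, red); there is no depth.
- imaging.camera_info(name): a dict with "camera_matrix" (3x3 intrinsics, pixels), "xyz" and "attitude" of the camera in the world. Camera axes: x right, y down, z forward; pixel columns grow to the right and rows downward; lengths in m; the calibration is good to about 2 mm. A picture is of the moment at which its call begins: read the wrist's pose just before it. camera_info takes no time and is no camera call; for the wrist camera it gives the pose at the moment of the call.
- r.hand_in(): hands the job in, once; it reports no verdict.
Trained networks look in the newest picture that a camera, given by its name, has taken for a name from the list of things; names that differ only in an ending like _2 or _b are one class to them, and where a whole thing is asked for, a point or a joint stands for the part that bears it (a point fixed in the world has none). Each returns a list of dicts, best first, with "conf" (0 to 1); they miss things now and then, are a little off and sometimes report something else, mostly with a low value. They report only what shows in the picture. A call takes as long as a camera call.
- imaging.find_in(camera, query): "position" ([column, row] in pixels, amid what is visible of it).
- imaging.cut_out(camera, query): "region" (384x512 bool, what is visible of it) and "position" ([column, row] in pixels, amid what is visible of it).
- imaging.tip_of(camera, query): "position" ([column, row] in pixels: a listed point, or the origin of a listed thing).
The state is a dict: "clock": time; "joints": joint angles; "qvel": joint speeds; "tau": joint torques, N m; "tcp_pos": TCP position; "orientation": TCP orientation; "contact_force": force on the tool from outside, world axes, zero at the start; "moment": the same for the moment, N m; "grip_width": finger opening in m.
Only numpy, scipy, OpenCV 4.12 (cv2) and the standard library are available. Lean on these libraries where they do the work, as an engineer would, in place of code of your own. Each camera call takes 0.05 s, during which the arm holds its last target.

## Working session

There is one attempt and no reset: what is moved stays moved. The work goes in short steps, Python scripts to look and compute and a tool call to move; the robot and the scene stay as the last step left them, time stands still between calls to the robot, and variables do not carry over. Pictures are saved under pics/ and viewed, and the job is handed in when it is done.

Besides the shell and the picture viewer there is one more tool, called after "Emit:" in YAML: its name, and indented under it one key for each argument. jog_arm: Moves the arm, as the interface text tells. Its arguments: {"type":"object","properties":{"rows":{"type":"array","items":{"type":"object","properties":{"delta_rot":{"type":"array","items":{"type":"number"}},"xyz":{"type":"array","items":{"type":"number"}},"fingers":{"type":"number"}}}},"grip_force":{"type":"number"}},"required":["rows"]}

```bash
mkdir -p pics; ls; cat > h.py <<'E'
import numpy as np, cv2
from scipy.spatial.transform import Rotation as R
from bench import r, imaging
def att(a):
    a=np.array(a)
    return a if a.shape==(3,3) else R.from_rotvec(a).as_matrix()
def ray(name,px,ci=None):
    ci=ci or imaging.camera_info(name)
    K=np.array(ci["camera_matrix"]);A=att(ci["attitude"])
    d=A@np.linalg.inv(K)@np.array([px[0],px[1],1.])
    return np.array(ci["xyz"]),d/np.linalg.norm(d)
def at_z(name,px,z):
    o,d=ray(name,px); return o+d*(z-o[2])/d[2]
def tri(rs):
    M=np.zeros((3,3));b=np.zeros(3)
    for o,d in rs:
        P=np.eye(3)-np.outer(d,d);M+=P;b+=P@o
    p=np.linalg.solve(M,b)
    return p,[np.linalg.norm(np.cross(p-o,d)) for o,d in rs]
def proj(name,P,ci=None):
    ci=ci or imaging.camera_info(name)
    K=np.array(ci["camera_matrix"]);A=att(ci["attitude"])
    c=(np.atleast_2d(P)-np.array(ci["xyz"]))@A
    u=c@K.T; return u[:,:2]/u[:,2:]
E
python3 - <<'E'
from h import *
print(r.get_obs())
for c in ["side","top","wrist"]:
    print(c,imaging.camera_info(c))
    im=imaging.grab_frame(c); cv2.imwrite(f"pics/{c}0.png",im)
    for q in ["bolt_knob","catch_plate","lid_eye","mill","jar","vial"]:
        print(q,[(np.round(d["position"],1),round(d["conf"],2)) for d in imaging.tip_of(c,q)][:3])
print(r.get_obs()["clock"])
E
```

```text
pics
{'clock': 0.0, 'joints': array([ 1.12390976,  0.47778737,  0.02232155,  1.55646876, -0.01145776,
        1.10929497, -0.0830978 ]), 'qvel': array([ 0.0005471 , -0.0002782 ,  0.00080727,  0.00022174, -0.00029494,
        0.00058056, -0.00148474]), 'tau': array([ 2.57470374e-04, -5.96448898e+01,  1.60791613e+00, -2.81187969e+01,
        1.24010921e-02,  9.42872168e-03, -3.01164960e-05]), 'tcp_pos': array([ 0.22411648, -0.63607233,  0.2303266 ]), 'orientation': array([-3.09486847e+00, -5.29415824e-01,  7.38354116e-04]), 'contact_force': array([-0.89979379, -0.08588434,  0.4454838 ]), 'moment': array([ 0.01351108, -0.01443291,  0.02624813]), 'grip_width': 0.08537050771625998}
side {'camera_matrix': array([[354.61311191,   0.        , 256.97802582],
       [  0.        , 354.61311191, 193.73418989],
       [  0.        ,   0.        ,   1.        ]]), 'xyz': array([-0.19547029,  0.64275737,  0.92210744]), 'attitude': array([-0.99764774,  2.37669039, -1.11597905])}
bolt_knob [(array([257.1, 152.9]), 0.52), (array([358.9, 201.5]), 0.35)]
catch_plate [(array([267.9, 161.4]), 0.57)]
lid_
[... 367 characters left out ...]
   1.        ]]), 'xyz': array([ 0.2597752 , -0.01273635,  1.33101854]), 'attitude': array([-2.10721577,  2.13688422, -0.16812324])}
bolt_knob [(array([295.7, 160.1]), 0.56)]
catch_plate [(array([292.1, 175.2]), 0.67)]
lid_eye [(array([263.1, 163.1]), 0.58)]
mill []
jar [(array([233.9, 176.1]), 0.74)]
vial [(array([342.8, 172.3]), 0.67)]
wrist {'camera_matrix': array([[267.71213688,   0.        , 253.69513804],
       [  0.        , 267.71213688, 192.45965019],
       [  0.        ,   0.        ,   1.        ]]), 'xyz': array([ 0.29338142, -0.61253527,  0.37451105]), 'attitude': array([ 2.36481271, -1.67414944, -0.24304254])}
bolt_knob []
catch_plate []
lid_eye []
mill []
jar []
vial []
1.05
```

View pics/side0.png

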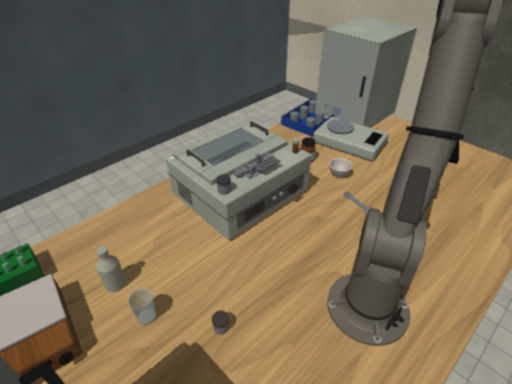

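View pics/top0.png

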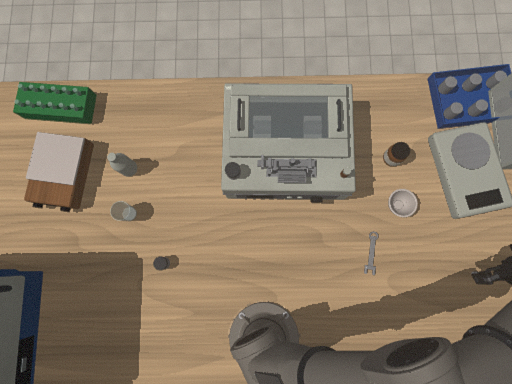

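```bash
python3 - <<'E'
from h import *
for n,s,t in [("knob",(257.1,152.9),(295.7,160.1)),("plate",(267.9,161.4),(292.1,175.2)),("eye",(239.9,176.2),(263.1,163.1)),("jar",(225.5,188.9),(233.9,176.1)),("vial",(296,154.2),(342.8,172.3))]:
    p,e=tri([ray("side",s),ray("top",t)]);print(n,p.round(4),np.round(e,4))
for n,t,z in [("knob",(295.7,160.1),.233),("plate",(292.1,175.2),.22),("eye",(263.1,163.1),.195)]: print(n,at_z("top",t,z))
E
```

```text
knob [ 0.557  -0.1019  0.2312] [0.0064 0.0064]
plate [ 0.5062 -0.0947  0.2246] [0.0007 0.0007]
eye [ 0.5569 -0.0075  0.1794] [0.0009 0.0009]
jar [0.5156 0.0864 0.1981] [0.0036 0.0036]
vial [ 0.5219 -0.2612  0.1708] [0.0045 0.0045]
knob [ 0.55138573 -0.10578644  0.233     ]
plate [ 0.50781714 -0.09461019  0.22      ]
eye [ 0.55357048 -0.00707716  0.195     ]
```

The side view shows the mill at about (240,175) with the lock at (258,163). In the top view the lock is at (290,168), the jar at (233,171) and the vial at (346,173). Both views put the lock near x≈0.55, y≈-0.10, with yaw close to 0. Next I'll work out the hover move.

```bash
cat >> h.py <<'E'
def down(yaw_y):  # tool down, tool y axis at world angle yaw_y (deg)
    a=np.radians(yaw_y); y=np.array([np.cos(a),np.sin(a),0]);z=np.array([0,0,-1.]);x=np.cross(y,z)
    return np.c_[x,y,z]
def jog(P,yaw_y):
    s=r.get_obs();A=att(s["orientation"])
    print("shift cm",(A.T@(np.array(P)-s["tcp_pos"])*100).round(2),"rot deg",np.degrees(R.from_matrix(A.T@down(yaw_y)).as_rotvec()).round(2))
E
python3 - <<'E'
from h import *
s=r.get_obs();A=att(s["orientation"]);ci=imaging.camera_info("wrist")
print(A.round(3)); print(A.T@(np.array(ci["xyz"])-s["tcp_pos"]),(A.T@att(ci["attitude"])).round(3))
jog([.50,-.085,.40],0)
E
```

```text
[[ 0.943  0.332  0.   ]
 [ 0.332 -0.943  0.   ]
 [ 0.    -0.    -1.   ]]
[ 0.07314822  0.00020967 -0.14319402] [[-0.    -0.959 -0.284]
 [ 1.     0.    -0.001]
 [ 0.001 -0.284  0.959]]
shift cm [ 44.33 -42.87 -16.87] rot deg [  0.    -0.   -70.59]
```

Emit:
jog_arm:
  rows:
    - {"xyz": [1.5, -1.5, -3.4], "delta_rot": [0, 0, -7]}
    - {"xyz": [4, -4, -6], "delta_rot": [0, 0, -14]}
    - {"xyz": [7, -7, -9], "delta_rot": [0, 0, -21]}
    - {"xyz": [10, -9.5, -12], "delta_rot": [0, 0, -28]}
    - {"xyz": [12.8, -12.4, -14], "delta_rot": [0, 0, -35]}

```text
$.rows[0]: bad value
```

```bash
python3 - <<'E'
from h import *
jog([.50,-.085,.40],0)
E
```

```text
shift cm [ 44.33 -42.87 -16.87] rot deg [  0.    -0.   -70.59]
```

Emit:
jog_arm:
  rows:
    - {"xyz": [1.5, -1.5, -3.4], "delta_rot": [0, 0, -7], "fingers": 0.5}
    - {"xyz": [4, -4, -6], "delta_rot": [0, 0, -14], "fingers": 0.5}
    - {"xyz": [7, -7, -9], "delta_rot": [0, 0, -21], "fingers": 0.5}
    - {"xyz": [10, -9.5, -12], "delta_rot": [0, 0, -28], "fingers": 0.5}
    - {"xyz": [12.8, -12.4, -14], "delta_rot": [0, 0, -35], "fingers": 0.5}
  grip_force: 60

```text
clock: 1.47
tcp_pos: [0.2956, -0.4944, 0.3618]
orientation: [2.789, 1.443, -0.0]
contact_force: [1.7, -0.4, 0.4]
grip_width: 0.0424
```

```bash
python3 - <<'E'
from h import *
jog([.50,-.085,.40],0)
E
```

```text
shift cm [45.22 -6.96 -3.87] rot deg [  0.08   0.09 -35.29]
```

Emit:
jog_arm:
  rows:
    - {"xyz": [4, -0.6, -1], "delta_rot": [0, 0, -7], "fingers": 0.5}
    - {"xyz": [8, -1.2, -2], "delta_rot": [0, 0, -14], "fingers": 0.5}
    - {"xyz": [12, -1.8, -3], "delta_rot": [0, 0, -21], "fingers": 0.5}
    - {"xyz": [16, -2.4, -3.8], "delta_rot": [0, 0, -28], "fingers": 0.5}
    - {"xyz": [20, -3, -3.8], "delta_rot": [0, 0, -35.3], "fingers": 0.5}

```text
clock: 1.88
tcp_pos: [0.3876, -0.3123, 0.4017]
orientation: [2.214, 2.221, -0.001]
contact_force: [1.3, -0.6, 0.4]
grip_width: 0.0427
```

```bash
python3 - <<'E'
from h import *
jog([.50,-.085,.40],0)
E
```

```text
shift cm [22.69 11.31  0.11] rot deg [0.2  0.25 0.19]
```

Emit:
jog_arm:
  rows:
    - {"xyz": [4, 2.2, 0], "delta_rot": [0, 0, 0], "fingers": 0.5}
    - {"xyz": [8, 4.4, 1], "delta_rot": [0, 0, 0], "fingers": 0.5}
    - {"xyz": [12, 6.6, 1.5], "delta_rot": [0, 0, 0], "fingers": 0.5}
    - {"xyz": [16, 8.8, 2], "delta_rot": [0, 0, 0], "fingers": 0.5}
    - {"xyz": [20, 11, 3], "delta_rot": [0.2, 0.25, 0.2], "fingers": 0.5}

```text
clock: 2.3
tcp_pos: [0.4863, -0.1309, 0.3765]
orientation: [2.22, 2.22, 0.001]
contact_force: [0.7, -0.7, 0.1]
grip_width: 0.0428
```

Emit:
jog_arm:
  rows:
    - {"xyz": [2, 0.3, 0], "delta_rot": [0, 0, 0], "fingers": 0.5}
    - {"xyz": [3.5, 1, 0], "delta_rot": [0, 0, 0], "fingers": 0.5}
    - {"xyz": [3.5, 1, 0], "delta_rot": [0, 0, 0], "fingers": 0.5}
    - {"xyz": [3.5, 1, 0], "delta_rot": [0, 0, 0], "fingers": 0.5}
    - {"xyz": [3.5, 1, 0], "delta_rot": [0, 0, 0], "fingers": 0.5}

```text
clock: 2.72
tcp_pos: [0.496, -0.0972, 0.3765]
orientation: [2.222, 2.218, -0.0]
contact_force: [-0.7, -1.0, -0.2]
grip_width: 0.0431
```

```bash
python3 - <<'E'
from h import *
s=r.get_obs();print(s["clock"],s["tcp_pos"],s["orientation"],s["grip_width"])
c="wrist"
im=imaging.grab_frame(c); cv2.imwrite(f"pics/{c}1.png",im)
print({k:np.array(v).round(4).tolist() for k,v in imaging.camera_info(c).items()})
for q,z in [("bolt_knob",.233),("catch_plate",.22),("lid_eye",.195),("jar",.185),("vial",.185)]:
    for d in imaging.tip_of(c,q)[:2]: print(q,np.round(d["position"],1),round(d["conf"],2),at_z(c,d["position"],z).round(4))
E
```

```text
2.7167 [ 0.49604644 -0.09716647  0.37646977] [ 2.22166149e+00  2.21785132e+00 -7.17173490e-05] 0.043107038659307206
{'camera_matrix': [[267.7121, 0.0, 253.6951], [0.0, 267.7121, 192.4597], [0.0, 0.0, 1.0]], 'xyz': [0.497, -0.025, 0.5195], 'attitude': [2.8532, -0.0041, 0.0013]}
bolt_knob [308.1 180.6] 0.76 [ 0.5571 -0.0966  0.233 ]
bolt_knob [305.8 314.2] 0.27 [ 0.5639 -0.2741  0.233 ]
catch_plate [258.7 174.7] 0.83 [ 0.503  -0.0925  0.22  ]
lid_eye [304.2  92.7] 0.69 [ 0.5551 -0.0026  0.195 ]
lid_eye [257.1 174. ] 0.33 [ 0.5015 -0.0971  0.195 ]
jar [280.6   7. ] 0.58 [0.5269 0.0855 0.185 ]
vial [269.7 280.8] 0.63 [ 0.5203 -0.2565  0.185 ]
```

View pics/wrist1.png

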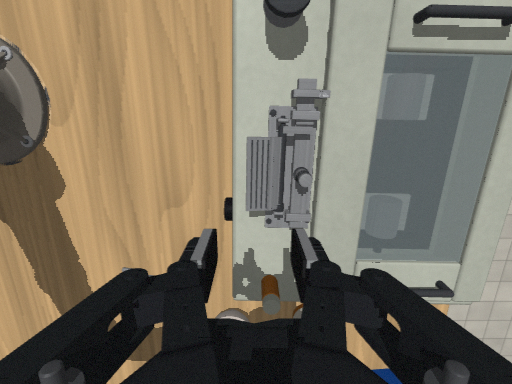

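```bash
python3 - <<'E'
from h import *
im=cv2.imread("pics/wrist1.png")
c="wrist"
def W(P,o=(.653,-.0855),yaw=np.radians(0.6)):
    P=np.atleast_2d(P).astype(float);q=P.copy();cs,sn=np.cos(yaw),np.sin(yaw)
    q[:,0]=o[0]+cs*P[:,0]-sn*P[:,1];q[:,1]=o[1]+sn*P[:,0]+cs*P[:,1];return q
b=(220,70,360,250);S=4
cr=cv2.resize(im[b[1]:b[3],b[0]:b[2]],None,fx=S,fy=S,interpolation=cv2.INTER_CUBIC)
cv2.imwrite("pics/z1.png",cr)
def line(P,col):
    p=((proj(c,W(P))-[b[0]-.5,b[1]-.5])*S).astype(np.int32);cv2.polylines(cr,[p],False,col,1)
t=np.linspace(0,2*np.pi,30)
for y in(-.010,):line(np.c_[-.095+.008*np.cos(t),y+.008*np.sin(t),0*t+.233],(0,0,255))
f=np.array([[-.1608,-.052,.2222],[-.1608,.034,.2222],[-.1312,.034,.2178],[-.1312,-.052,.2178],[-.1608,-.052,.2222]]);line(f,(0,255,0))
line([[-.18,-.2,.185],[-.18,.2,.185]],(255,0,0)); line([[-.075,-.2,.209],[-.075,.2,.209]],(255,0,0))
line([[-.105,-.08,.201],[-.105,.1,.201]],(255,255,0));line([[-.085,-.08,.201],[-.085,.1,.201]],(255,255,0))
line([[-.105,.085,.209],[-.085,.085,.209],[-.085,.077,.209],[-.105,.077,.209]],(255,0,255))
cv2.imwrite("pics/z1o.png",cr)
E
```

```text
(no output)
```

View pics/z1o.png

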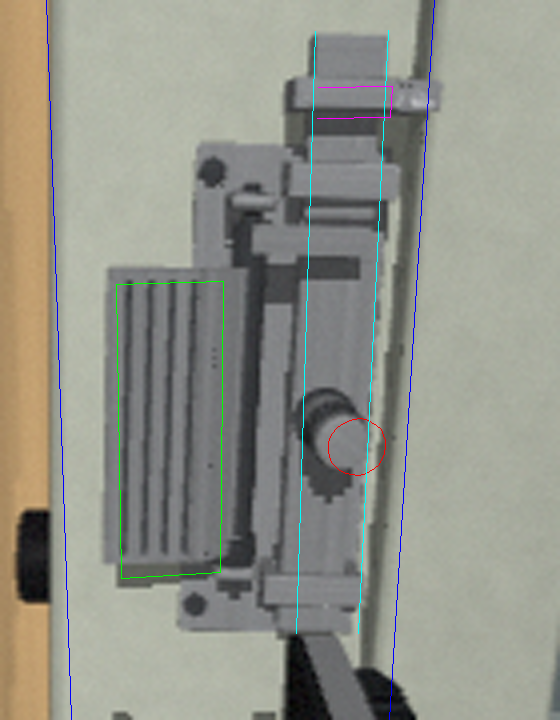

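View pics/z1.png

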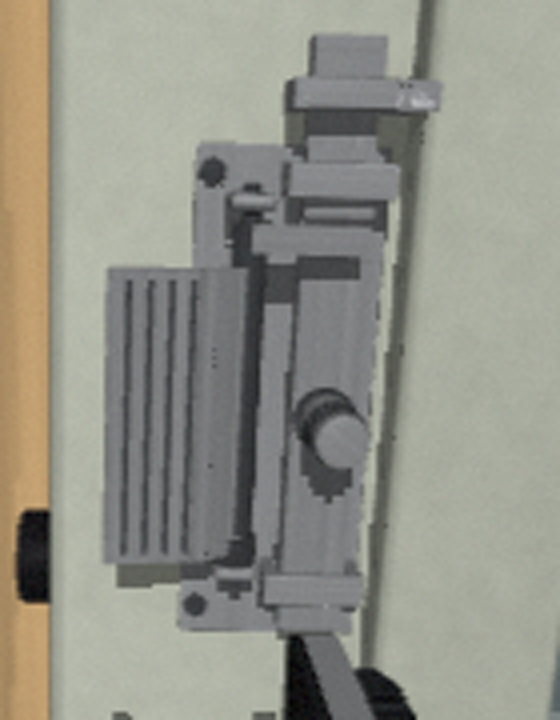

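```bash
cat > fit.py <<'E'
from h import *
from scipy.optimize import least_squares
def W(P,o,yaw):
    P=np.atleast_2d(P).astype(float);q=P.copy();cs,sn=np.cos(yaw),np.sin(yaw)
    q[:,0]=o[0]+cs*P[:,0]-sn*P[:,1];q[:,1]=o[1]+sn*P[:,0]+cs*P[:,1];return q
E
python3 - <<'E'
from fit import *
c="wrist";ci=imaging.camera_info(c)
px=lambda a:np.array(a)/4+[219.5,69.5]
obs=[([-.1608,.034,.2222],(107,268),1,1),([-.1608,-.052,.2222],(104,563),1,1),([-.1312,.034,.2178],(208,268),0,1),([-.095,-.010,.233],(340,440),1,0),
([-.18,.08,.185],(49,120),1,0),([-.18,-.09,.185],(51,700),1,0),([-.085,-.0,.201],(369,400),.5,0),([-.105,-.05,.201],(282,560),.5,0),([-.105,.02,.201],(302,310),.5,0)]
def f(v):
    out=[]
    for P,p,a,b in obs:
        e=proj(c,W(P,v[:2],v[2]),ci)[0]-px(p); out+=[a*e[0],b*e[1]]
    return out
s=least_squares(f,[.65,-.085,0]);print(s.x,np.degrees(s.x[2]),np.round(s.fun,1))
o,y=s.x[:2],s.x[2]
for n,P in [("knob",[-.095,-.01,.233]),("plate",[-.146,-.009,.22]),("eye",[-.095,.081,.195]),("knob px row",[-.095,-.01,.233])]: print(n,W(P,o,y),proj(c,W(P,o,y),ci))
print(px((340,440)), at_z(c,px((340,440)),.233))
E
```

```text
[ 0.64962801 -0.08614538 -0.02283597] -1.3084045874263643 [ 0.3 -0.2  0.   0.2  0.   0.1  1.  -0.  -0.3 -0.  -0.5 -0.  -1.1 -0.
  0.2 -0.  -0.5  0. ]
knob [[ 0.55442444 -0.09397354  0.233     ]] [[305.52657436 179.11731821]]
plate [[ 0.50346057 -0.09180927  0.22      ]] [[258.98623864 174.69171667]]
eye [[ 0.55650233 -0.00299727  0.195     ]] [[305.34941608  93.60528021]]
knob px row [[ 0.55442444 -0.09397354  0.233     ]] [[305.52657436 179.11731821]]
[304.5 179.5] [ 0.55331682 -0.09440412  0.233     ]
```

```bash
python3 - <<'E'
from fit import *
s=r.get_obs();A=att(s["orientation"]);T=s["tcp_pos"];print(s["grip_width"])
for z in(-.02,-.013,-.006,0):
  for x in (-.011,.011):
    print(z,x,[proj("wrist",T+A@np.array([x,y,z]))[0].round(1).tolist() for y in (-.036,-.0215,.0215,.036)])
im=cv2.imread("pics/wrist1.png");cv2.imwrite("pics/z2.png",cv2.resize(im[200:330,150:360],None,fx=3.8,fy=3.8,interpolation=cv2.INTER_CUBIC))
g=W([-.122,.016,.26],(.6496,-.0861),-.0228)[0];print(g);jog(g,-1.3)
E
```

```text
0.04234849479278233
-0.02 -0.011 [[183.8, 277.4], [211.2, 277.4], [292.4, 277.4], [319.8, 277.4]]
-0.02 0.011 [[180.6, 239.6], [209.2, 239.6], [294.2, 239.6], [322.9, 239.6]]
-0.013 -0.011 [[187.0, 270.0], [213.1, 270.0], [290.7, 270.0], [316.8, 270.0]]
-0.013 0.011 [[184.0, 233.7], [211.3, 233.7], [292.3, 233.7], [319.6, 233.7]]
-0.006 -0.011 [[189.9, 263.2], [214.9, 263.2], [289.1, 263.2], [314.1, 263.2]]
-0.006 0.011 [[187.2, 228.3], [213.2, 228.3], [290.6, 228.3], [316.6, 228.3]]
0 -0.011 [[192.1, 257.9], [216.3, 257.9], [287.8, 257.9], [312.0, 257.9]]
0 0.011 [[189.7, 224.0], [214.8, 224.0], [289.2, 224.0], [314.3, 224.0]]
[ 0.52799648 -0.0673228   0.26      ]
shift cm [ 2.95  3.16 11.65] rot deg [0.11 0.07 1.2 ]
```

View pics/z2.png

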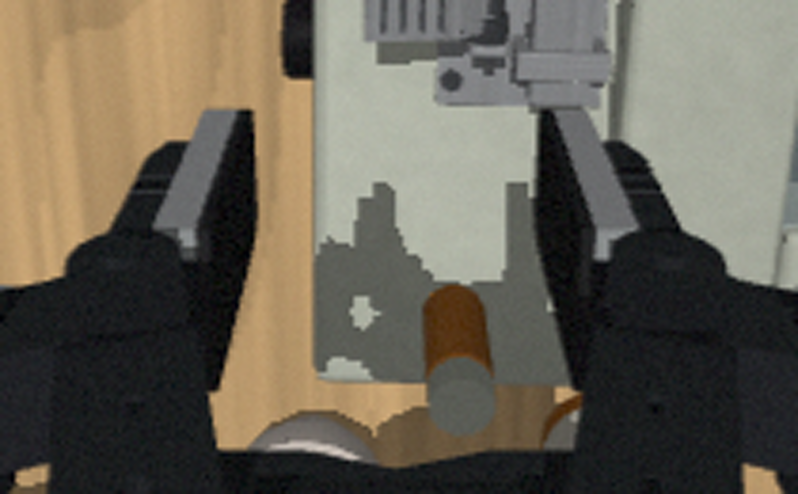

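The tip pads are about 6 mm thick. They stand about 6 mm behind the TCP at this opening, which agrees with the expected projection. I'll use an opening of about 46 mm and hover over the lock.

```bash
python3 - <<'E'
from fit import *
g=W([-.121,.016,.26],(.6496,-.0861),-.0228)[0];print(g);jog(g,-1.3)
E
```

```text
[ 0.52899622 -0.0673456   0.26      ]
shift cm [ 2.95  3.26 11.65] rot deg [0.11 0.07 1.2 ]
```

Emit:
jog_arm:
  rows:
    - {"xyz": [1, 1, 2.5], "delta_rot": [0, 0, 0.5], "fingers": 0.47}
    - {"xyz": [2, 2, 5], "delta_rot": [0.1, 0.1, 1], "fingers": 0.47}
    - {"xyz": [2.9, 3.2, 8], "delta_rot": [0.1, 0.1, 1.2], "fingers": 0.47}
    - {"xyz": [2.95, 3.25, 11], "delta_rot": [0.1, 0.1, 1.2], "fingers": 0.47}
    - {"xyz": [2.95, 3.25, 11.6], "delta_rot": [0.1, 0.1, 1.2], "fingers": 0.47}

```text
clock: 3.43
tcp_pos: [0.5265, -0.0671, 0.2559]
orientation: [-2.241, -2.193, 0.006]
contact_force: [-0.8, -0.3, -1.3]
grip_width: 0.0455
```

Emit:
jog_arm:
  rows:
    - {"xyz": [0, 0, 0], "delta_rot": [0, 0, 0], "fingers": 0.47}
    - {"xyz": [0, 0, 0], "delta_rot": [0, 0, 0], "fingers": 0.47}
    - {"xyz": [0, 0, 0], "delta_rot": [0, 0, 0], "fingers": 0.47}
    - {"xyz": [0, 0, 0], "delta_rot": [0, 0, 0], "fingers": 0.47}
    - {"xyz": [0, 0, 0], "delta_rot": [0, 0, 0], "fingers": 0.47}

```text
clock: 3.85
tcp_pos: [0.5272, -0.0674, 0.2574]
orientation: [-2.243, -2.194, 0.004]
contact_force: [-0.3, 0.9, -0.2]
grip_width: 0.0453
```

```bash
cat > look.py <<'E'
from fit import *
import sys
n=sys.argv[1]
s=r.get_obs();c="wrist"
o=(.6496,-.0861);yw=-.0228
A=att(s["orientation"])
d=s["tcp_pos"][:2]-np.array(o)
print("clock",s["clock"],"tcp",s["tcp_pos"].round(4),"mill",(R.from_euler('z',-yw).as_matrix()[:2,:2]@d).round(4),"w",s["grip_width"].round(4),"F",s["contact_force"].round(1),"toolz",A[:,2].round(3),"yawy",np.degrees(np.arctan2(A[1,1],A[0,1])).round(2))
ci=imaging.camera_info(c);im=imaging.grab_frame(c);cv2.imwrite(f"pics/{n}.png",im)
def line(P,col):
    p=((proj(c,W(P,o,yw),ci)+.5)*1.5).astype(np.int32);cv2.polylines(im2,[p],False,col,1)
im2=cv2.resize(im,None,fx=1.5,fy=1.5,interpolation=cv2.INTER_CUBIC)
t=np.linspace(0,2*np.pi,30)
bo=float(sys.argv[2]) if len(sys.argv)>2 else 0
line(np.c_[-.095+.008*np.cos(t),-.01-bo+.008*np.sin(t),0*t+.233],(0,0,255))
line(np.array([[-.1608,-.052,.2222],[-.1608,.034,.2222],[-.1312,.034,.2178],[-.1312,-.052,.2178],[-.1608,-.052,.2222]]),(0,255,0))
line([[-.18,-.2,.185],[-.18,.2,.185]],(255,0,0))
cv2.imwrite(f"pics/{n}o.png",im2)
E
python3 look.py w2
```

```text
Traceback (most recent call last):
  File "look.py", line 8, in <module>
    print("clock",s["clock"],"tcp",s["tcp_pos"].round(4),"mill",(R.from_euler('z',-yw).as_matrix()[:2,:2]@d).round(4),"w",s["grip_width"].round(4),"F",s["contact_force"].round(1),"toolz",A[:,2].round(3),"yawy",np.degrees(np.arctan2(A[1,1],A[0,1])).round(2))
                                                                                                                          ^^^^^^^^^^^^^^^^^^^^^
AttributeError: 'float' object has no attribute 'round'
```

```bash
sed -i 's/s\["grip_width"\].round(4)/round(s["grip_width"],4)/' look.py; python3 look.py w2
```

```text
clock 3.85 tcp [ 0.5272 -0.0674  0.2574] mill [-0.1227  0.0159] w 0.0453 F [-0.3  0.9 -0.2] toolz [-0.005  0.001 -1.   ] yawy -1.28
```

View pics/w2o.png

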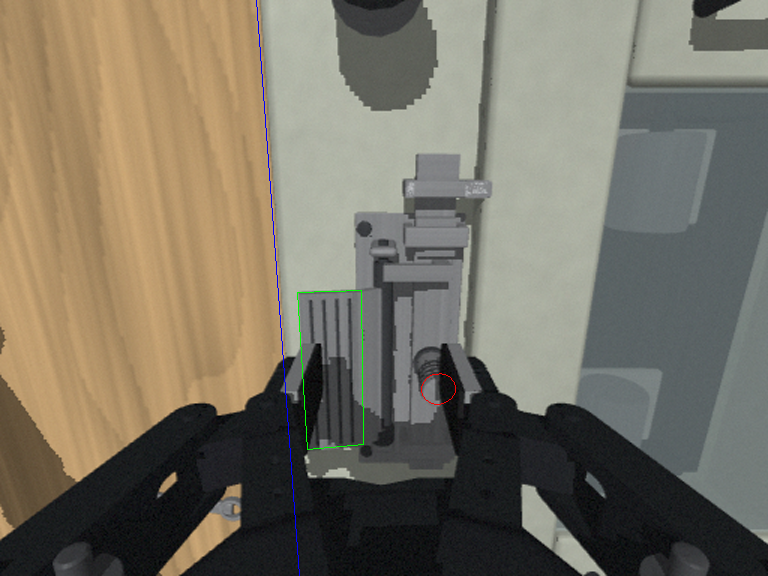

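The plate outline matches (300–363 px across) and the knob top sits where I predicted, at (438,388). I'll shift about 1.5 mm towards the lid and come down to just above the knob.

Emit:
jog_arm:
  rows:
    - {"xyz": [0, 0.15, 0.8], "delta_rot": [0, 0.2, 0], "fingers": 0.47}
    - {"xyz": [0, 0.2, 1.6], "delta_rot": [0, 0.2, 0], "fingers": 0.47}
    - {"xyz": [0, 0.2, 2.2], "delta_rot": [0, 0.2, 0], "fingers": 0.47}
    - {"xyz": [0, 0.2, 2.2], "delta_rot": [0, 0.2, 0], "fingers": 0.47}
    - {"xyz": [0, 0.2, 2.2], "delta_rot": [0, 0.2, 0], "fingers": 0.47}

```text
clock: 4.32
tcp_pos: [0.5285, -0.0673, 0.2343]
orientation: [-2.24, -2.191, 0.002]
contact_force: [-0.5, 0.2, 0.0]
grip_width: 0.0452
```

```bash
python3 look.py w3; python3 - <<'E'
from fit import *
im=cv2.imread("pics/w3.png");cv2.imwrite("pics/z3.png",cv2.resize(im[150:330,170:350],None,fx=4,fy=4,interpolation=cv2.INTER_CUBIC)[:600])
s=cv2.imwrite("pics/s3.png",cv2.resize(imaging.grab_frame("side")[130:220,200:320],None,fx=6,fy=6,interpolation=cv2.INTER_CUBIC))
E
```

```text
clock 4.3167 tcp [ 0.5285 -0.0673  0.2343] mill [-0.1215  0.016 ] w 0.0452 F [-0.5  0.2  0. ] toolz [-0.007  0.005 -1.   ] yawy -1.26
```

View pics/z3.png

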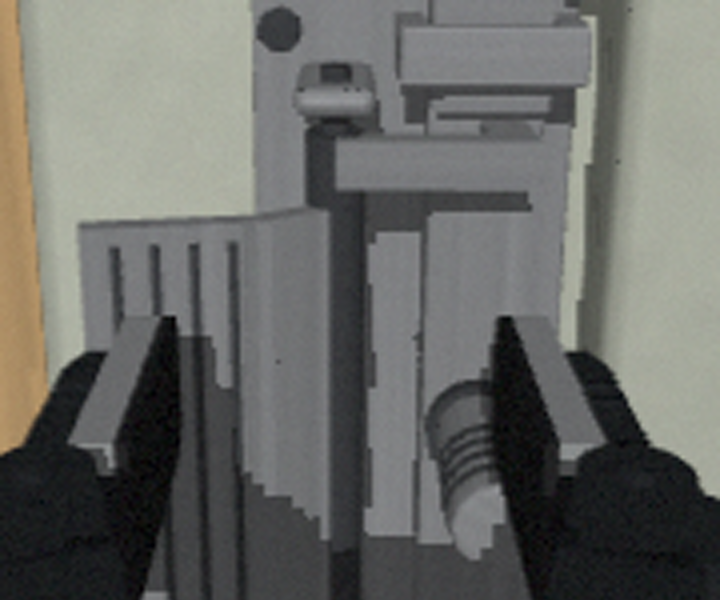

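View pics/s3.png

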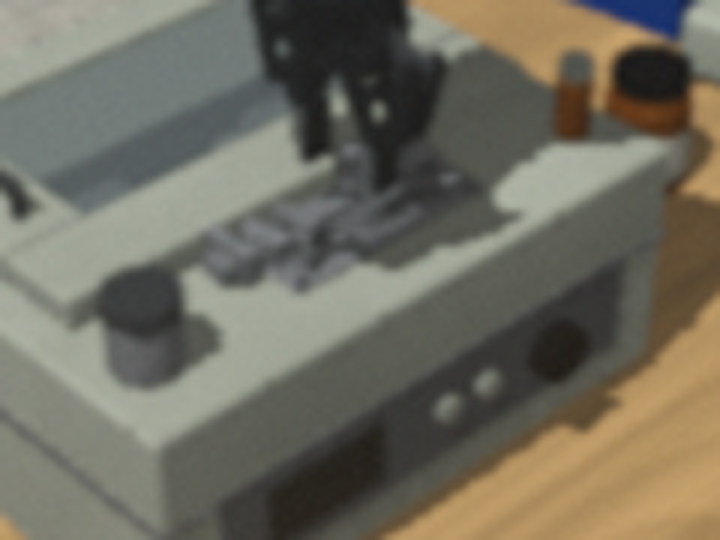

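Finger B is centred over the bar, with about 7 mm of clearance on the knob's +y side. Finger A is over the plate. Now I'll press.

Emit:
jog_arm:
  rows:
    - {"xyz": [0, 0.05, 0.6], "delta_rot": [0, 0.2, 0], "fingers": 0.47}
    - {"xyz": [0, 0.05, 1.2], "delta_rot": [0, 0.2, 0], "fingers": 0.47}
    - {"xyz": [0, 0.05, 1.7], "delta_rot": [0, 0.2, 0], "fingers": 0.47}
    - {"xyz": [0, 0.05, 2.1], "delta_rot": [0, 0.2, 0], "fingers": 0.47}
    - {"xyz": [0, 0.05, 2.3], "delta_rot": [0, 0.2, 0], "fingers": 0.47}

```text
clock: 4.83
tcp_pos: [0.5277, -0.0672, 0.2114]
orientation: [-2.237, -2.188, 0.001]
contact_force: [-7.2, -0.7, 9.4]
grip_width: 0.0455
```

```bash
python3 look.py w4; python3 - <<'E'
from fit import *
im=cv2.imread("pics/w4.png");cv2.imwrite("pics/z4.png",cv2.resize(im[150:330,170:350],None,fx=4,fy=4,interpolation=cv2.INTER_CUBIC)[:600])
E
```

```text
clock 4.8333 tcp [ 0.5277 -0.0672  0.2114] mill [-0.1223  0.0161] w 0.0455 F [-7.2 -0.7  9.4] toolz [-0.009  0.008 -1.   ] yawy -1.26
```

View pics/z4.png

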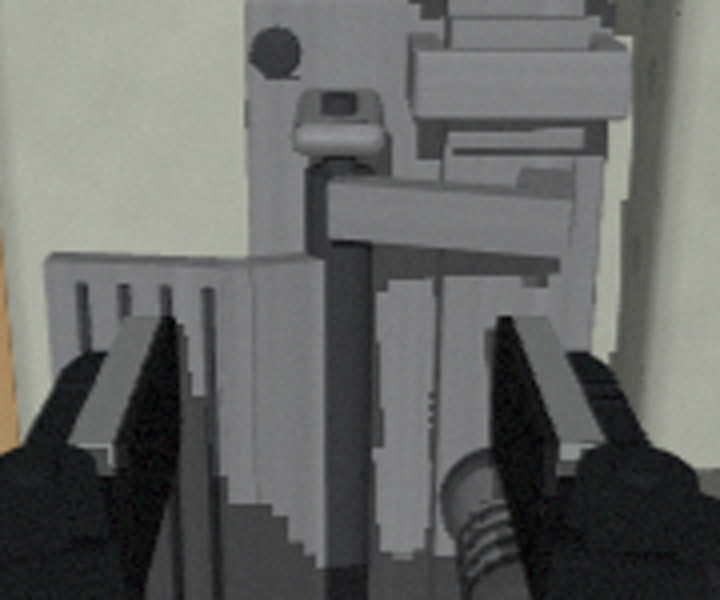

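The catch is rocking: its nose arm, at about (450,215), has lifted and I'm reading 9.4 N upward. I'll keep pressing.

Emit:
jog_arm:
  rows:
    - {"xyz": [0, 0, 0.15], "delta_rot": [0, 0.3, 0], "fingers": 0.47}
    - {"xyz": [0, 0, 0.3], "delta_rot": [0, 0.3, 0], "fingers": 0.47}
    - {"xyz": [0, 0, 0.4], "delta_rot": [0, 0.3, 0], "fingers": 0.47}
    - {"xyz": [0, 0, 0.5], "delta_rot": [0, 0.3, 0], "fingers": 0.47}
    - {"xyz": [0, 0, 0.5], "delta_rot": [0, 0.3, 0], "fingers": 0.47}

```text
clock: 5.3
tcp_pos: [0.5271, -0.0671, 0.208]
orientation: [-2.235, -2.185, -0.002]
contact_force: [-7.8, -0.1, 20.2]
grip_width: 0.0452
```

```bash
python3 look.py w5; python3 - <<'E'
from fit import *
im=cv2.imread("pics/w5.png");cv2.imwrite("pics/z5.png",cv2.resize(im[150:330,170:350],None,fx=4,fy=4,interpolation=cv2.INTER_CUBIC)[:600])
E
```

```text
clock 5.3 tcp [ 0.5271 -0.0671  0.208 ] mill [-0.1229  0.0162] w 0.0452 F [-7.8 -0.1 20.2] toolz [-0.01   0.012 -1.   ] yawy -1.28
```

View pics/z5.png

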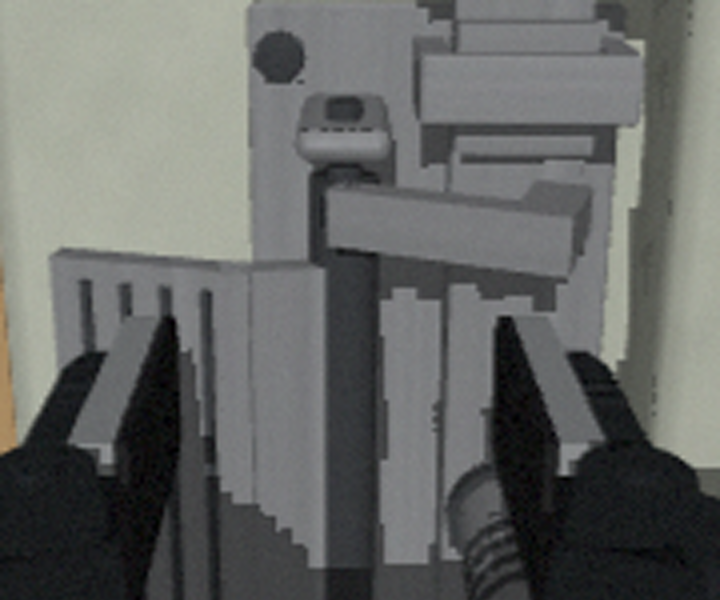

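The catch is on its stop: 20 N, with the nose arm clearly up at (460,230). The bolt hasn't moved. Next I slide along -y (tool -x) while keeping the load on.

Emit:
jog_arm:
  rows:
    - {"xyz": [-0.3, 0.1, 0.14], "delta_rot": [0, 0, 0], "fingers": 0.47}
    - {"xyz": [-0.7, 0.2, 0.14], "delta_rot": [0, -0.2, 0], "fingers": 0.47}
    - {"xyz": [-1.0, 0.2, 0.14], "delta_rot": [0, -0.3, 0], "fingers": 0.47}
    - {"xyz": [-1.3, 0.2, 0.14], "delta_rot": [0, -0.4, 0], "fingers": 0.47}
    - {"xyz": [-1.6, 0.2, 0.14], "delta_rot": [0, -0.4, 0], "fingers": 0.47}

```text
clock: 5.77
tcp_pos: [0.5292, -0.0768, 0.2086]
orientation: [-2.231, -2.19, -0.002]
contact_force: [-5.9, 16.2, 19.4]
grip_width: 0.0455
```

```bash
python3 look.py w6; python3 - <<'E'
from fit import *
im=cv2.imread("pics/w6.png");cv2.imwrite("pics/z6.png",cv2.resize(im[150:330,170:350],None,fx=4,fy=4,interpolation=cv2.INTER_CUBIC)[:600])
E
```

```text
clock 5.7667 tcp [ 0.5292 -0.0768  0.2086] mill [-0.1206  0.0065] w 0.0455 F [-5.9 16.2 19.4] toolz [-0.01   0.011 -1.   ] yawy -1.05
```

View pics/z6.png

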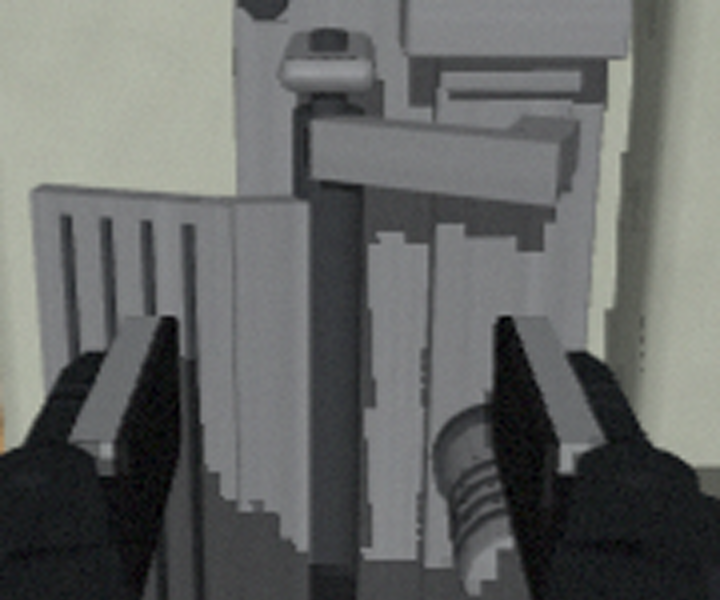

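Emit:
jog_arm:
  rows:
    - {"xyz": [-0.9, 0.05, 0.12], "delta_rot": [0, 0, 0], "fingers": 0.47}
    - {"xyz": [-1.2, 0.05, 0.12], "delta_rot": [0, -0.2, 0], "fingers": 0.47}
    - {"xyz": [-1.5, 0.05, 0.12], "delta_rot": [0, -0.2, -0.2], "fingers": 0.47}
    - {"xyz": [-1.8, 0.05, 0.12], "delta_rot": [0, -0.2, -0.2], "fingers": 0.47}
    - {"xyz": [-2.1, 0.05, 0.12], "delta_rot": [0, -0.2, -0.2], "fingers": 0.47}

```text
clock: 6.23
tcp_pos: [0.53, -0.0914, 0.209]
orientation: [-2.222, -2.197, -0.007]
contact_force: [-4.9, 14.1, 17.0]
grip_width: 0.045
```

```bash
python3 look.py w7; python3 - <<'E'
from fit import *
im=cv2.imread("pics/w7.png");cv2.imwrite("pics/z7.png",cv2.resize(im[130:330,150:350],None,fx=3,fy=3,interpolation=cv2.INTER_CUBIC)[:600])
E
```

```text
clock 6.2333 tcp [ 0.53   -0.0914  0.209 ] mill [-0.1194 -0.0081] w 0.045 F [-4.9 14.1 17. ] toolz [-0.009  0.015 -1.   ] yawy -0.63
```

View pics/z7.png

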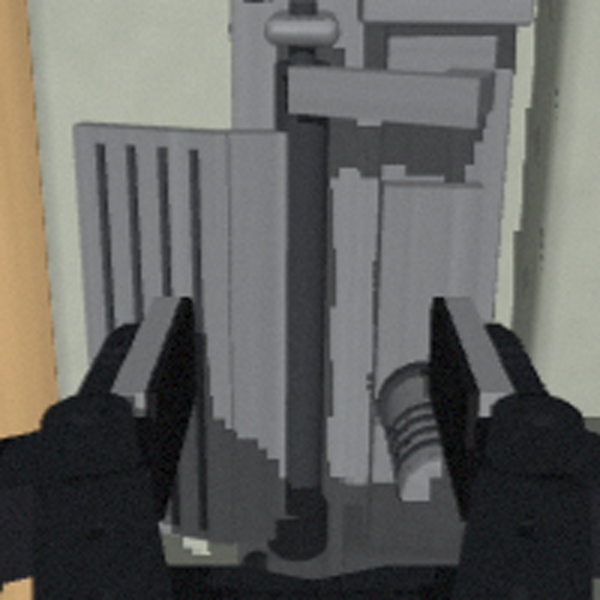

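Emit:
jog_arm:
  rows:
    - {"xyz": [-0.9, -0.05, 0.14], "delta_rot": [0, -0.3, 0.3], "fingers": 0.47}
    - {"xyz": [-1.2, -0.05, 0.14], "delta_rot": [0, -0.5, 0.5], "fingers": 0.47}
    - {"xyz": [-1.5, -0.05, 0.14], "delta_rot": [0, -0.5, 0.6], "fingers": 0.47}
    - {"xyz": [-1.8, -0.05, 0.14], "delta_rot": [0, -0.5, 0.6], "fingers": 0.47}
    - {"xyz": [-2.1, -0.05, 0.14], "delta_rot": [0, -0.5, 0.6], "fingers": 0.47}

```text
clock: 6.7
tcp_pos: [0.5299, -0.1069, 0.209]
orientation: [-2.231, -2.191, -0.005]
contact_force: [-5.0, 12.7, 16.4]
grip_width: 0.0455
```

```bash
python3 look.py w8; python3 - <<'E'
from fit import *
im=cv2.imread("pics/w8.png");cv2.imwrite("pics/z8.png",cv2.resize(im[80:330,150:350],None,fx=2.4,fy=2.4,interpolation=cv2.INTER_CUBIC)[:600])
E
```

```text
clock 6.7 tcp [ 0.5299 -0.1069  0.209 ] mill [-0.1192 -0.0235] w 0.0455 F [-5.  12.7 16.4] toolz [-0.008  0.012 -1.   ] yawy -1.03
```

View pics/z8.png

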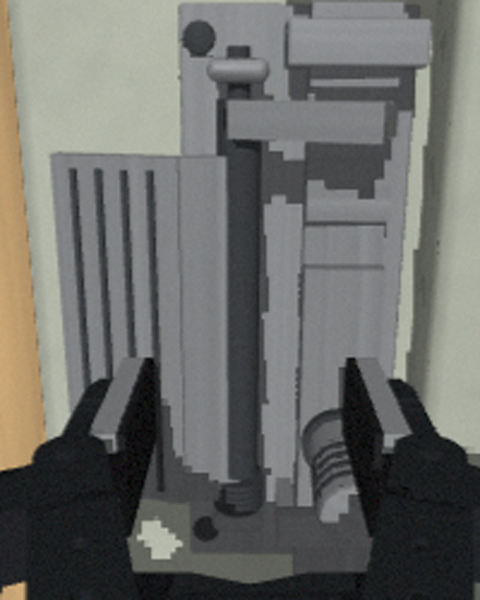

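The bolt is nearly back, and its second notch is moving towards the nose. I'll push gently on to the stop and check that the force rises.

Emit:
jog_arm:
  rows:
    - {"xyz": [-0.7, 0, 0.14], "delta_rot": [0, -0.3, 0.2], "fingers": 0.47}
    - {"xyz": [-0.8, 0, 0.14], "delta_rot": [0, -0.3, 0.2], "fingers": 0.47}
    - {"xyz": [-1.0, 0, 0.14], "delta_rot": [0, -0.3, 0.2], "fingers": 0.47}
    - {"xyz": [-1.1, 0, 0.14], "delta_rot": [0, -0.3, 0.2], "fingers": 0.47}
    - {"xyz": [-1.1, 0, 0.14], "delta_rot": [0, -0.3, 0.2], "fingers": 0.47}

```text
clock: 7.17
tcp_pos: [0.5301, -0.109, 0.209]
orientation: [-2.226, -2.192, -0.009]
contact_force: [-6.7, 22.1, 16.6]
grip_width: 0.0456
```

```bash
python3 look.py w9; python3 - <<'E'
from fit import *
im=cv2.imread("pics/w9.png");cv2.imwrite("pics/z9.png",cv2.resize(im[80:330,150:350],None,fx=2.4,fy=2.4,interpolation=cv2.INTER_CUBIC)[:600])
E
```

```text
clock 7.1667 tcp [ 0.5301 -0.109   0.209 ] mill [-0.1189 -0.0256] w 0.0456 F [-6.7 22.1 16.6] toolz [-0.008  0.017 -1.   ] yawy -0.86
```

View pics/z9.png

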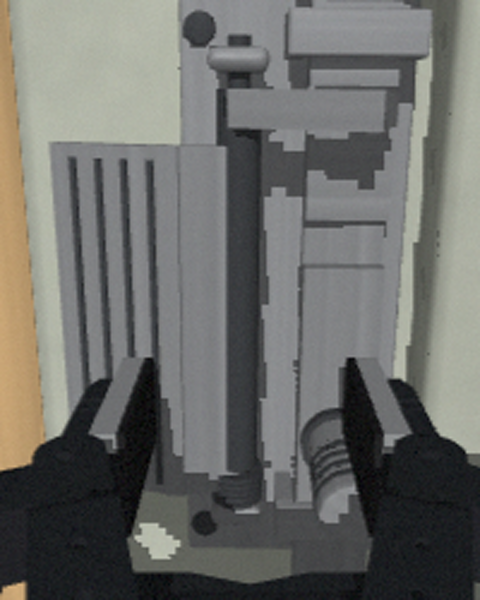

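Force rose from 12.7 to 22 N over only 2 mm of travel, so the bolt is at its stop. I'll hold once more with a bit more press, then back off the knob and lift.

Emit:
jog_arm:
  rows:
    - {"xyz": [-1.0, 0, 0.2], "delta_rot": [0, 0, 0.2], "fingers": 0.47}
    - {"xyz": [-1.0, 0, 0.2], "delta_rot": [0, 0, 0.2], "fingers": 0.47}
    - {"xyz": [-1.1, 0, 0.2], "delta_rot": [0, 0, 0.2], "fingers": 0.47}
    - {"xyz": [-1.1, 0, 0.2], "delta_rot": [0, 0, 0.2], "fingers": 0.47}
    - {"xyz": [-1.1, 0, 0.2], "delta_rot": [0, 0, 0.2], "fingers": 0.47}

```text
clock: 7.63
tcp_pos: [0.5303, -0.109, 0.2089]
orientation: [-2.215, -2.192, -0.02]
contact_force: [-8.7, 24.6, 22.1]
grip_width: 0.0451
```

```bash
python3 look.py w10
```

```text
clock 7.6333 tcp [ 0.5303 -0.109   0.2089] mill [-0.1188 -0.0256] w 0.0451 F [-8.7 24.6 22.1] toolz [-0.009  0.027 -1.   ] yawy -0.59
```

At both stops: more force gave no movement. Now I back off the knob by about 4 mm with the catch still held, then lift.

Emit:
jog_arm:
  rows:
    - {"xyz": [-0.2, 0, 0.1], "delta_rot": [0, -0.5, 0], "fingers": 0.47}
    - {"xyz": [0.3, 0, 0.1], "delta_rot": [0, -1, 0], "fingers": 0.47}
    - {"xyz": [0.7, 0, 0.1], "delta_rot": [0, -1.2, 0.4], "fingers": 0.47}
    - {"xyz": [0.9, 0, 0.1], "delta_rot": [0, -1.4, 0.6], "fingers": 0.47}
    - {"xyz": [0.9, 0, 0], "delta_rot": [0, -1.4, 0.6], "fingers": 0.47}

```text
clock: 8.1
tcp_pos: [0.5307, -0.1026, 0.2102]
orientation: [-2.243, -2.194, 0.011]
contact_force: [-1.7, -6.9, 9.6]
grip_width: 0.0455
```

```bash
python3 look.py w11; python3 - <<'E'
from fit import *
im=cv2.imread("pics/w11.png");cv2.imwrite("pics/z11.png",cv2.resize(im[80:330,150:350],None,fx=2.4,fy=2.4,interpolation=cv2.INTER_CUBIC)[:600])
E
```

```text
clock 8.1 tcp [ 0.5307 -0.1026  0.2102] mill [-0.1185 -0.0192] w 0.0455 F [-1.7 -6.9  9.6] toolz [-0.008 -0.002 -1.   ] yawy -1.26
```

View pics/z11.png

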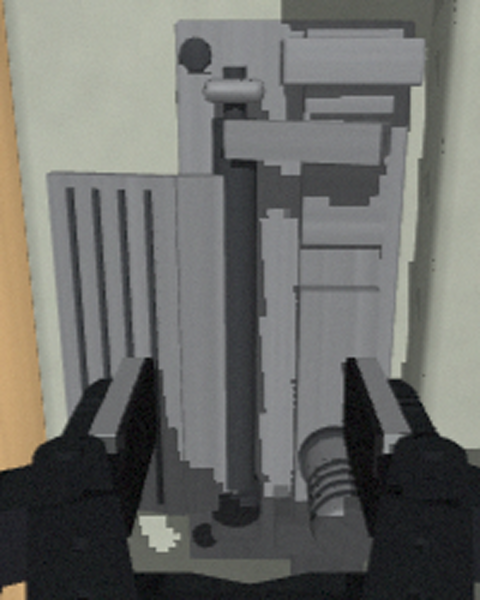

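The hand has backed off 6 mm, and the knob stayed at the stop. Lifting straight up.

Emit:
jog_arm:
  rows:
    - {"xyz": [0, 0, -0.5], "delta_rot": [0, 0, 0], "fingers": 0.47}
    - {"xyz": [0, 0, -1], "delta_rot": [0, 0, 0], "fingers": 0.47}
    - {"xyz": [0, 0, -2], "delta_rot": [0, 0, 0], "fingers": 0.47}
    - {"xyz": [0, 0, -4], "delta_rot": [0, 0, 0], "fingers": 0.47}
    - {"xyz": [0, 0, -7], "delta_rot": [0, 0, 0], "fingers": 0.47}

```text
clock: 8.57
tcp_pos: [0.5294, -0.1022, 0.2789]
orientation: [-2.238, -2.191, 0.015]
contact_force: [1.0, -0.1, 1.1]
grip_width: 0.0455
```

Emit:
jog_arm:
  rows:
    - {"xyz": [2, -1, -3], "delta_rot": [0, 0, 0], "fingers": 0.47}
    - {"xyz": [3, -2, -5], "delta_rot": [0, 0, 0], "fingers": 0.47}
    - {"xyz": [3, -2, -7], "delta_rot": [0, 0, 0], "fingers": 0.47}
    - {"xyz": [3, -2, -7], "delta_rot": [0, 0, 0], "fingers": 0.47}
    - {"xyz": [3, -2, -7], "delta_rot": [0, 0, 0], "fingers": 0.47}

```text
clock: 8.98
tcp_pos: [0.5112, -0.0715, 0.3502]
orientation: [-2.239, -2.192, 0.013]
contact_force: [0.4, 0.4, -1.0]
grip_width: 0.0456
```

```bash
python3 look.py w12 .033; python3 - <<'E'
from fit import *
im=cv2.imread("pics/w12o.png");
im=cv2.imread("pics/w12.png");cv2.imwrite("pics/z12.png",cv2.resize(im[60:260,200:360],None,fx=3,fy=3,interpolation=cv2.INTER_CUBIC))
print([(d["position"],d["conf"],at_z("wrist",d["position"],.233)) for d in imaging.tip_of("wrist","bolt_knob")])
o=(.6496,-.0861);print(W([[-.095,-.039,.233],[-.095,-.043,.233]],o,-.0228))
E
```

```text
clock 8.9833 tcp [ 0.5112 -0.0715  0.3502] mill [-0.1387  0.0115] w 0.0456 F [ 0.4  0.4 -1. ] toolz [-0.012 -0.    -1.   ] yawy -1.2
[([295.3, 237.9], 0.69, array([ 0.55232707, -0.12672322,  0.233     ]))]
[[ 0.55373557 -0.12292405  0.233     ]
 [ 0.55364438 -0.12692301  0.233     ]]
```

View pics/w12o.png

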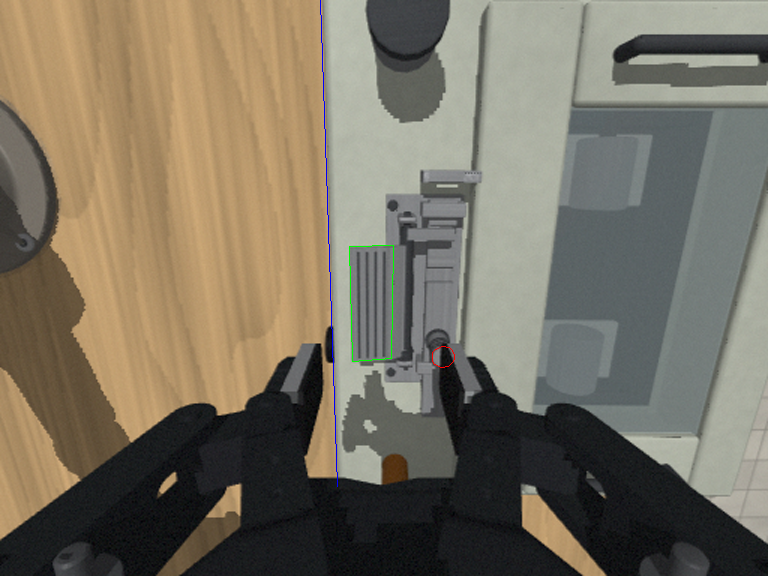

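View pics/z12.png

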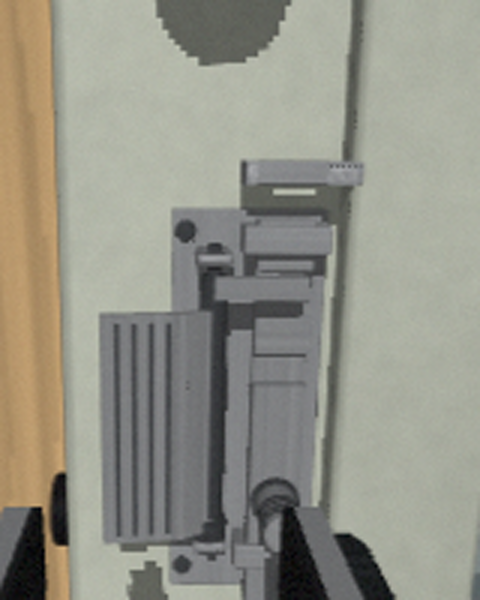

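The bolt is out of the eye at (265,170). The knob measures y = -42.8 mm in mill axes, the plate outline matches its sprung-up position, and the nose arm lies level again. The hand is clear.

```bash
python3 -c "
from h import *
r.hand_in(); print(r.get_obs()['clock'])"
```

```text
the job is handed in; nothing more can be done
the job is handed in; nothing more can be done
```

The lid is unbolted: the bolt is drawn fully back, the catch has sprung up and locks it open, and the hand is clear. I handed the job in at about 9 s, well inside the 38 s limit.

**How it went:** one finger pressed the thumb plate to its stop (about 20 N). The other finger pushed the knob in -y until the force rose from 12.7 to 22–25 N with no more travel. I then backed about 6 mm off the knob with the catch still held, and lifted away.

**Last checks (wrist camera):**
- **Bolt:** the knob is at y ≈ -42.8 mm in mill axes, against -43 mm for fully drawn. The lid's eye is empty.
- **Catch:** the plate outline matches its sprung-up position and the nose arm is level. I judged this from the picture; the angle itself was not measured.
- **Lid and bystanders:** the lid looked shut. The hand's path stayed clear of the bystanders. The last picture showed the jar and part of the vial on the deck; I did not re-measure them or the others.
- **Contact:** about 1 N at the wrist after lifting, which is noise level.

None of these checks failed. The only disagreement was the networks' first estimates of the plate and knob, a few mm off. I corrected them by fitting the mill's edges (yaw about -1.3°).

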